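# Stand a culture jar over the hidden crossbar

## Task

Press gently along the white slatted panel with the fingertips to find the one crossbar hidden underneath it, where the slats no longer give. Then pick up the culture jar with the blue cap and stand it upright on the panel, clear of the frame, over that crossbar so that the panel does not sag or tilt under it, and let go. Never load the panel with more than about 20 N, keep the jar upright on the way, and leave the white-capped jar, the dish and the lidded box where they are.

Things in the scene. Friction and masses are not known exactly. Their poses are not given: they have to be found in the camera images.
- deck: shelf insert fixed on the bench: white painted frame 206 mm (x) by 324 mm (y), 49 mm high, with a panel of white plastic slats let into it. Origin: centre of the underside; z up; may be turned some degrees about z. One straight 16 mm wide crossbar is hidden 0.3 mm under the slats; it runs along the deck's x, full depth, at an unknown place within 85 mm of the middle along y.
- panel_top (a point): centre of the unloaded panel's upper face, 50 mm above the bench, 1 mm proud of the frame; axes as the deck's. The panel measures 160 mm along x, 280 mm along y: 20 slats side by side along y, each 14 mm wide and 160 mm long. Each slat sinks on its own when pressed, about 7 mm per N, 14 mm at most, alike along its length.
- jar: the jar to be set on the panel: thick clear glass cylinder 56 mm in diameter with seedlings inside and a BLUE cap, 55 mm in diameter, from 56 to 70 mm above its foot; 0.27 to 0.39 kg. Origin: centre of its flat underside; z up through the cap. Starts upright on the bench.
- spare_jar: bystander: the same jar with a WHITE cap; origin at the centre of its underside. To be left alone.
- dish: bystander: flat clear round germination dish, 90 mm in diameter, 15 mm high with sprouts up to 40 mm; origin at the centre of its underside. To be left alone.
- box: bystander: clear lidded germination box, 126 x 86 mm (x, y), 60 mm high; origin at the centre of its underside. To be left alone.
- panel_end (a point): middle of the panel's +y edge, 140 mm from its centre, on the upper face. The two or three neighbouring slats over the hidden crossbar give little (about 1.5 mm at 6 N); all others are soft. What stands on the panel stays level only if its middle is over those firm slats.
There are look-alikes about, which are no part of the job. What is shaped like the jar but orange or turquoise is not meant.

How it is judged:
By the outcome, as a careful person would: the job done as asked, in the order asked, and still so for the second after the job is handed in, with the robot touching nothing.
It also fails if it takes over 72 s, if anything falls off the work surface, if the arm or the gripper's body presses on something with over 40 N, if the wrist force passes 120 N, or if a joint passes its speed limit or range.

## Robot

A 6-joint arm with a two-finger parallel gripper is mounted at the origin on the work surface. World frame = base frame: x ahead of the robot, y to its left, z up, the work surface at z = 0. Lengths are in m, angles in rad, forces in N, time in s.
With the tool pointing down it reaches from about 0.25 to 0.8 m from the base axis. Payload 3.9 kg.
Tool frame: the origin (TCP) lies on the centre line of the jaws, within the pads' length; the fingertips stand 17 mm ahead of it and the grasp point (between the pads) lies 2 mm behind it; z points along the fingers, y is the direction in which the jaws open and shut (so a half turn about z gives the same grasp; the last joint's range is limited). The gripper opens to 85 mm and grips with 20 to 120 N. Pads are 22 mm wide; open, the fingers measure 114 mm over their backs; the gripper's body (76 mm by 85 mm) begins 54 mm behind the grasp point. The pads swing forward as they close: fully open they stand 13 mm farther back than shut.
Start: joints at [1.249, 0.26, -0.138, 1.173, 0, 1.571], TCP at [0.166, 0.498, 0.248] pointing down, gripper open.
Joint ranges: [-2.78, 2.78], [-0.83, 1.72], [-1.28, 1.37], [-1.9, 2.12], [-1.57, 1.48], [-3.14, 3.14]. Speed limits (rad/s): [2.57, 2.57, 3.14, 3.14, 3.14, 3.14].

## Interface

Orientations are given as a rotation vector (axis times angle).
In Python, from bench import env gives the robot as it stands.
- The arm moves only by the tool play_rows, never from a script. Its argument "targets" is a list of rows, each a list of 3 entries, a list of its own where there are three numbers: the turn, a rotation vector about the tool's x, y, z in degrees, then the shift along the tool's x, y, z in m, then the opening, from 0 (shut) to 1 (fully open). In form: [[[rx, ry, rz], [tx, ty, tz], hand], ...]. A call has 1 to 20 rows; each row is the pose to reach, as a shift and turn from the pose commanded when the call began, along the tool's axes at that moment; what a row does not reach only later rows make up. A row lasts 1/8 s, in which the tool goes at most 62.5 mm and 10.7 degrees, less where a joint would pass 70% of its speed; a pose out of reach is approached as far as the arm can. A call with a gripper value outside its range is refused whole. The fingers move at their own pace and stop on an object; "grip_force" is the grip in N (left out, the last holds). Time passes only in rows, so rows that repeat a pose let the fingers close. It gives the time, the measured TCP pose, the force and the opening at its end, in the units of the state.
- env.read_state(): the state, without advancing time (a new reading comes with each control period).
- env.read_camera(name): name is "side" or "top"; returns a dict with "img" (384x512x3 uint8, blue, green, red), "intrinsics" (3x3 intrinsics, pixels), "R" (3x3) and "t" (3): a world point X has camera coordinates R X + t. Camera axes: x right, y down, z forward; pixel columns grow to the right and rows downward; lengths in m; the calibration is good to about 2 mm. A picture is of the moment at which its call begins. There is no depth.
- env.close_job(): hands the job in, once; it reports no verdict.
The state is a dict: "time": time; "qpos": joint angles; "joint_velocities": joint speeds; "tau": joint torques, N m; "ee_pos": TCP position; "eef_rot": TCP orientation; "wrist_force": force on the tool from outside, world axes, zero at the start; "wrist_torque": the same for the moment, N m; "width": finger opening in m.
Only numpy, scipy, OpenCV 4.12 (cv2) and the standard library are available. Lean on these libraries where they do the work, as an engineer would, in place of code of your own. Each camera call takes 0.05 s, during which the arm holds its last target. There are 200 camera calls.

## Working session

There is one attempt and no reset: what is moved stays moved. The work goes in short steps, Python scripts to look and compute and a tool call to move; the robot and the scene stay as the last step left them, time stands still between calls to the robot, and variables do not carry over. Pictures are saved under pics/ and viewed, about 8 in all and at most 12, crops included, and the job is handed in when it is done.

Besides the shell and the picture viewer there is one more tool, called after ">>>" by a JSON object that holds its "method" and its "body", one argument or row to a line. play_rows: Moves the arm, as the interface text tells. Its arguments: {"type":"object","properties":{"targets":{"type":"array","items":{"type":"array"}},"grip_force":{"type":"number"}},"required":["targets"]}

```bash
mkdir -p pics; ls; cat > h.py <<'E'
import numpy as np, cv2
from bench import env
def snap(n,f):
    c=env.read_camera(n); cv2.imwrite('pics/'+f+'.png',c['img']); return c
def ray(c,u,v,z):
    K,R,t=[np.array(c[k]) for k in('intrinsics','R','t')]
    d=R.T@np.linalg.inv(K)@[u,v,1]; o=-R.T@t
    return (o+d*(z-o[2])/d[2]).round(4)
def proj(c,X):
    K,R,t=[np.array(c[k]) for k in('intrinsics','R','t')]
    p=K@(R@np.array(X)+t); return (p[:2]/p[2]).round(1)
E
python3 - <<'E'
from h import *
a=snap('top','t0');b=snap('side','s0')
cv2.imwrite('pics/a0.png',cv2.resize(a['img'],(800,600)))
cv2.imwrite('pics/b0.png',cv2.resize(b['img'],(800,600)))
for c in(a,b): print(c['intrinsics'],c['R'],c['t'],-np.array(c['R']).T@c['t'])
s=env.read_state();print(s)
E
```

```text
pics
[[418.3068528    0.         256.69695495]
 [  0.         418.3068528  191.49202622]
 [  0.           0.           1.        ]] [[-2.95242800e-02 -9.99563823e-01 -6.93618569e-04]
 [-9.91082362e-01  2.93639541e-02 -1.29975040e-01]
 [ 1.29938715e-01 -3.14998632e-03 -9.91517024e-01]] [-0.01045181  0.59334684  1.00274664] [ 0.4574514  -0.02471163  1.0713534 ]
[[377.76354469   0.         259.06845691]
 [  0.         377.76354469 193.95252308]
 [  0.           0.           1.        ]] [[-0.99977321 -0.01942143  0.0087376 ]
 [-0.02032596  0.7477608  -0.66365702]
 [ 0.00635553 -0.6636841  -0.74798597]] [0.5811502  0.07758112 0.92609188] [0.5767095  0.5679071  0.73911313]
{'time': 0.1, 'qpos': array([ 1.24901579e+00,  2.60608466e-01, -1.39229214e-01,  1.17270723e+00,
        1.50564655e-05,  1.57078306e+00]), 'joint_velocities': array([-0.00175088, -0.00024894,  0.00400572,  0.00046752,  0.00196121,
        0.0014555 ]), 'tau': array([-2.39712308e-04, -4.06507659e+01,  2.54527348e+01,  1.01185383e-02,
       -5.67514155e-05,  9.20590708e-06]), 'ee_pos': array([0.16584683, 0.49750521, 0.24755739]), 'eef_rot': array([-5.03205845e-01, -3.10073016e+00,  2.70714508e-03]), 'wrist_force': array([-0.37297378,  0.01745452,  0.26641999]), 'wrist_torque': array([ 0.00883723, -0.06172349, -0.02332065]), 'width': 0.08582809897661442}
```

View pics/a0.png

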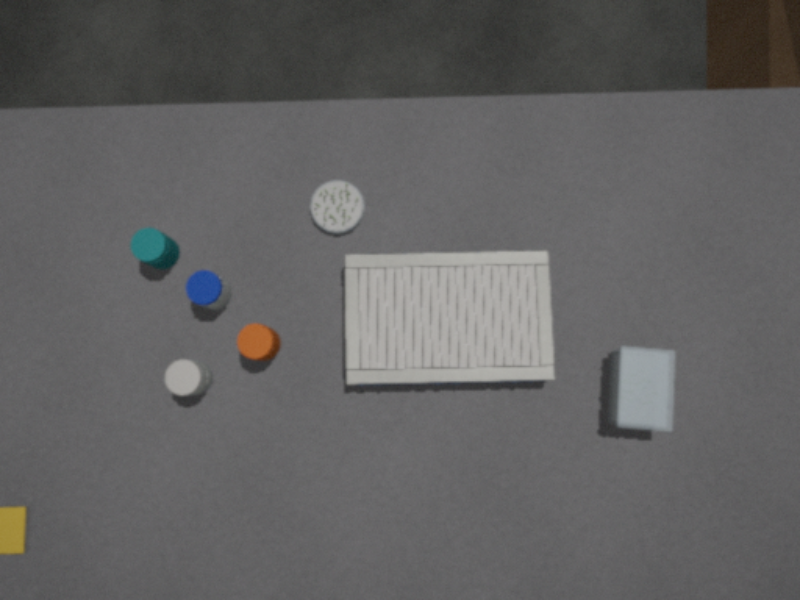

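View pics/b0.png

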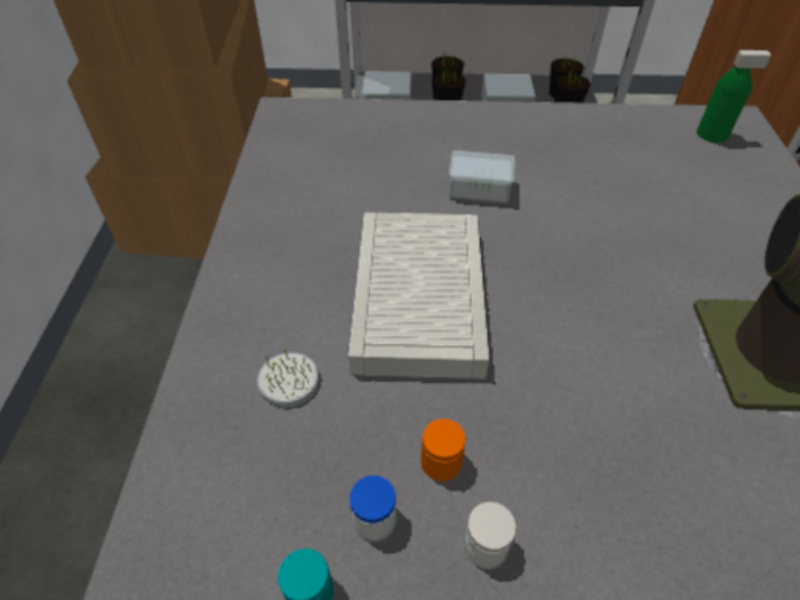

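The top view (800 px) has the blue cap at (205,287). The look-alikes are turquoise (152,245), orange (257,340) and the white cap (184,378), so I choose blue. The deck corners are at about (346,255), (547,252), (553,379) and (347,384), the dish is at (337,207) and the box at (645,389).

```bash
cat > m.py <<'E'
from h import *
def cc(img,lo,hi):
    m=cv2.inRange(cv2.cvtColor(img,cv2.COLOR_BGR2HSV),lo,hi)
    n,l,s,c=cv2.connectedComponentsWithStats(m); i=1+s[1:,4].argmax(); return c[i],s[i]
E
python3 - <<'E'
from m import *
a=env.read_camera('top');b=env.read_camera('side')
for n,c in(('top',a),('side',b)):
    p,s=cc(c['img'],(105,150,60),(130,255,255)); print(n,'blue',p,s,ray(c,*p,.07))
    for nm,lo,hi in(('or',(5,180,80),(15,255,255)),('teal',(80,150,50),(98,255,255))):
        p,s=cc(c['img'],lo,hi); print(nm,p,s,ray(c,*p,.07))
print('white',ray(a,183*.64,378*.64,.07),'dish',ray(a,337*.64,207*.64,.015),'box',ray(a,645*.64,389*.64,.06))
m=cv2.inRange(a['img'],(135,)*3,(255,)*3); m=cv2.morphologyEx(m,cv2.MORPH_CLOSE,np.ones((5,5)))
n,l,s,ce=cv2.connectedComponentsWithStats(m); i=1+s[1:,4].argmax()
pts=np.argwhere(l==i)[:,::-1]
W=np.array([ray(a,*p,.049)[:2] for p in pts],dtype=np.float32)
r=cv2.minAreaRect(W*1000);print(s[i],r,cv2.boxPoints(r))
for q in((346,255),(547,252),(553,379),(347,384)): print(ray(a,q[0]*.64,q[1]*.64,.049))
im=a['img'][140:260,100:370]; cv2.imwrite('pics/c.png',cv2.resize(im,None,fx=2.9,fy=2.9,interpolation=2))
E
```

```text
top blue [130.02747253 183.7967033 ] [120 173  21  22 364] [0.6165 0.278  0.07  ]
or [165.3019943  218.83475783] [153 208  25  22 351] [0.5292 0.1928 0.07  ]
teal [ 98.63944223 158.5438247 ] [ 85 147  29  24 502] [0.6812 0.3552 0.07  ]
side blue [238.12827988 318.95335277] [224 304  29  31 686] [0.6148 0.2809 0.07  ]
or [282.94713656 287.37004405] [270 268  28  40 908] [0.5313 0.2156 0.07  ]
teal [195.03379092 368.73917635] [178 351  35  33 947] [0.6821 0.3688 0.07  ]
white [0.4777 0.3073 0.07  ] dish [0.7534 0.0738 0.015 ] box [ 0.4402 -0.3975  0.06  ]
[  221   160   134    86 10838] ((563.2940673828125, -101.30085754394531), (324.3630676269531, 203.41961669921875), 89.55006408691406) [[ 460.3138   -262.67868 ]
 [ 663.7272   -264.2761  ]
 [ 666.2743     60.076965]
 [ 462.86096    61.674377]]
[0.665  0.0576 0.049 ]
[ 0.6603 -0.2624  0.049 ]
[ 0.4596 -0.26    0.049 ]
[0.4613 0.0598 0.049 ]
```

View pics/c.png

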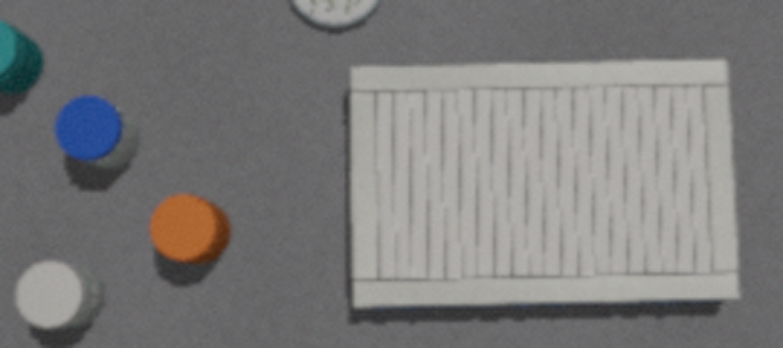

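The crop shows the blue-capped jar at (88,128), with orange at (190,230) and white at (50,295), so the choice holds. Next I move above the panel with the gripper shut.

```bash
cat > p.py <<'E'
from m import *
from scipy.spatial.transform import Rotation as Ro
D0=np.array([.5625,-.1013]); YAW=np.radians(-.6)
def deck(x,y): # deck coordinates -> world
    c,s=np.cos(YAW),np.sin(YAW); return D0+[c*x-s*y,s*x+c*y]
def plan(xy,z,jaw): # jaw: world angle of tool y, deg
    s=env.read_state(); R0=Ro.from_rotvec(s['eef_rot'])
    best=None
    for k in(0,180):
        j=np.radians(jaw+k); y=np.array([np.cos(j),np.sin(j),0]); zz=np.array([0,0,-1.]); x=np.cross(y,zz)
        rv=(R0.inv()*Ro.from_matrix(np.c_[x,y,zz])).as_rotvec(degrees=True)
        print('turn',rv.round(2),'shift',R0.inv().apply(np.r_[xy,z]-s['ee_pos']).round(4))
    print('t',s['time'],'q6',s['qpos'][5].round(2),'p',s['ee_pos'].round(4),'F',s['wrist_force'].round(2),'w',s['width'],'axes',R0.as_matrix().round(3).tolist())
E
python3 -c "
from p import *
plan(deck(0,-85),.15,-.6) if 0 else plan(deck(0,-.084),.12,-.6)"
```

```text
turn [-6.000e-02  4.000e-02  7.216e+01] shift [-0.5914 -0.5226  0.1284]
turn [-5.0000e-02 -7.0000e-02 -1.0784e+02] shift [-0.5914 -0.5226  0.1284]
t 0.2 q6 1.57 p [0.1659 0.4977 0.2478] F [ 0.5  -0.06 -1.46] w 0.08548263859710314 axes [[-0.949, 0.316, -0.0], [0.316, 0.949, -0.001], [0.0, -0.001, -1.0]]
```

>>> {"method": "play_rows", "body": {
  "targets": [
    [[0,0,72.2],[-0.591,-0.523,0.11],0],
    [[0,0,72.2],[-0.591,-0.523,0.11],0],
    [[0,0,72.2],[-0.591,-0.523,0.11],0],
    [[0,0,72.2],[-0.591,-0.523,0.11],0],
    [[0,0,72.2],[-0.591,-0.523,0.11],0],
    [[0,0,72.2],[-0.591,-0.523,0.11],0],
    [[0,0,72.2],[-0.591,-0.523,0.11],0],
    [[0,0,72.2],[-0.591,-0.523,0.11],0],
    [[0,0,72.2],[-0.591,-0.523,0.11],0],
    [[0,0,72.2],[-0.591,-0.523,0.11],0],
    [[0,0,72.2],[-0.591,-0.523,0.11],0],
    [[0,0,72.2],[-0.591,-0.523,0.11],0],
    [[0,0,72.2],[-0.591,-0.523,0.11],0],
    [[0,0,72.2],[-0.591,-0.523,0.11],0],
    [[0,0,72.2],[-0.591,-0.523,0.11],0],
    [[0,0,72.2],[-0.591,-0.523,0.11],0],
    [[0,0,72.2],[-0.591,-0.523,0.11],0],
    [[0,0,72.2],[-0.591,-0.523,0.11],0]
  ]
}}

```text
time: 2.45
ee_pos: [0.5612, -0.1843, 0.1387]
eef_rot: [2.232, 2.21, 0.0]
wrist_force: [-0.8, -0.3, -0.3]
width: -0.0002
```

```bash
python3 -c "
from p import *
plan(deck(0,-.084),.08,-.6)"
```

```text
turn [0.02 0.01 0.02] shift [-0.001   0.0004  0.0587]
turn [-1.0000e-02  4.0000e-02 -1.7998e+02] shift [-0.001   0.0004  0.0587]
t 2.45 q6 1.26 p [ 0.5612 -0.1843  0.1387] F [-0.83 -0.3  -0.35] w -0.00022334568831107246 axes [[0.01, 1.0, 0.0], [1.0, -0.01, -0.0], [-0.0, 0.0, -1.0]]
```

>>> {"method": "play_rows", "body": {
  "targets": [
    [[0,0,0],[0,0,0.05],0],
    [[0,0,0],[0,0,0.068],0],
    [[0,0,0],[0,0,0.07],0],
    [[0,0,0],[0,0,0.07],0]
  ]
}}

```text
time: 2.95
ee_pos: [0.5618, -0.185, 0.069]
eef_rot: [2.233, 2.209, 0.001]
wrist_force: [-0.3, -0.2, 0.4]
width: 0.0001
```

>>> {"method": "play_rows", "body": {
  "targets": [
    [[0,0,0],[0,0,0.003],0],
    [[0,0,0],[0,0,0.005],0],
    [[0,0,0],[0,0,0.005],0],
    [[0,0,0],[0,0,0.005],0]
  ]
}}

```text
time: 3.45
ee_pos: [0.5625, -0.1854, 0.0654]
eef_rot: [2.232, 2.207, 0.003]
wrist_force: [-1.9, 0.2, 9.1]
width: 0.0005
```

>>> {"method": "play_rows", "body": {
  "targets": [
    [[0,0,0],[0,0,-0.012],0],
    [[0,0,0],[0.028,0,-0.012],0],
    [[0,0,0],[0.028,0,-0.003],0],
    [[0,0,0],[0.028,0,0],0],
    [[0,0,0],[0.028,0,0],0],
    [[0,0,0],[0.028,0,0],0]
  ]
}}

```text
time: 4.2
ee_pos: [0.5622, -0.1564, 0.0648]
eef_rot: [-2.233, -2.209, -0.005]
wrist_force: [-2.1, 5.1, 11.8]
width: -0.0001
```

>>> {"method": "play_rows", "body": {
  "targets": [
    [[0,0,0],[0,0,-0.012],0],
    [[0,0,0],[0.028,0,-0.012],0],
    [[0,0,0],[0.028,0,-0.003],0],
    [[0,0,0],[0.028,0,0],0],
    [[0,0,0],[0.028,0,0],0],
    [[0,0,0],[0.028,0,0],0]
  ]
}}

```text
time: 4.95
ee_pos: [0.5615, -0.1296, 0.0632]
eef_rot: [-2.234, -2.208, 0.001]
wrist_force: [-1.3, 0.5, 1.0]
width: -0.0001
```

>>> {"method": "play_rows", "body": {
  "targets": [
    [[0,0,0],[0,0,-0.012],0],
    [[0,0,0],[-0.014,0,-0.012],0],
    [[0,0,0],[-0.014,0,-0.003],0],
    [[0,0,0],[-0.014,0,0],0],
    [[0,0,0],[-0.014,0,0],0],
    [[0,0,0],[-0.014,0,0],0]
  ]
}}

```text
time: 5.7
ee_pos: [0.5614, -0.1429, 0.0632]
eef_rot: [-2.233, -2.209, 0.001]
wrist_force: [0.2, -0.7, 0.9]
width: 0.0
```

>>> {"method": "play_rows", "body": {
  "targets": [
    [[0,0,0],[0,0,-0.012],0],
    [[0,0,0],[-0.062,0,-0.012],0],
    [[0,0,0],[-0.062,0,-0.003],0],
    [[0,0,0],[-0.062,0,0],0],
    [[0,0,0],[-0.062,0,0],0],
    [[0,0,0],[-0.062,0,0],0]
  ]
}}

```text
time: 6.45
ee_pos: [0.5608, -0.2041, 0.0635]
eef_rot: [-2.232, -2.21, 0.0]
wrist_force: [-1.4, -0.4, 1.6]
width: 0.0002
```

>>> {"method": "play_rows", "body": {
  "targets": [
    [[0,0,0],[0,0,-0.012],0],
    [[0,0,0],[0.009,0,-0.012],0],
    [[0,0,0],[0.009,0,-0.003],0],
    [[0,0,0],[0.009,0,0],0],
    [[0,0,0],[0.009,0,0],0],
    [[0,0,0],[0.009,0,0],0]
  ]
}}

```text
time: 7.2
ee_pos: [0.5614, -0.196, 0.0635]
eef_rot: [2.234, 2.209, 0.001]
wrist_force: [0.6, 1.5, 6.1]
width: 0.0
```

>>> {"method": "play_rows", "body": {
  "targets": [
    [[0,0,0],[0,0,-0.012],0],
    [[0,0,0],[0.046,0,-0.012],0],
    [[0,0,0],[0.046,0,-0.003],0],
    [[0,0,0],[0.046,0,0],0],
    [[0,0,0],[0.046,0,0],0],
    [[0,0,0],[0.046,0,0],0]
  ]
}}

```text
time: 7.95
ee_pos: [0.5615, -0.1491, 0.0638]
eef_rot: [-2.232, -2.207, -0.004]
wrist_force: [-1.0, 6.3, 6.8]
width: 0.0001
```

>>> {"method": "play_rows", "body": {
  "targets": [
    [[0,0,0],[0,0,-0.012],0],
    [[0,0,0],[-0.023,0,-0.012],0],
    [[0,0,0],[-0.023,0,-0.003],0],
    [[0,0,0],[-0.023,0,0],0],
    [[0,0,0],[-0.023,0,0],0],
    [[0,0,0],[-0.023,0,0],0]
  ]
}}

```text
time: 8.7
ee_pos: [0.5622, -0.1749, 0.065]
eef_rot: [2.232, 2.205, -0.003]
wrist_force: [-1.7, -4.5, 12.2]
width: -0.0003
```

Firm at y = -0.196 to -0.149, soft at -0.204 and at -0.143. After allowing for the 22 mm tip, the two firm slats centre on y ≈ -0.172. Next, the jar.

```bash
python3 -c "
from p import *
plan((.616,.279),.14,135)
print(deck(0,-.0707))"
```

```text
turn [  -0.25    0.26 -135.7 ] shift [ 0.4542  0.0484 -0.0769]
turn [ 0.21  0.2  44.3 ] shift [ 0.4542  0.0484 -0.0769]
t 8.7 q6 1.28 p [ 0.5622 -0.1749  0.065 ] F [-1.66 -4.53 12.18] w -0.0003318126143637261 axes [[0.012, 1.0, 0.002], [1.0, -0.012, -0.005], [-0.005, 0.002, -1.0]]
[ 0.56175964 -0.17199612]
```

>>> {"method": "play_rows", "body": {
  "targets": [
    [[0,0,0],[0,0,-0.04],0],
    [[0,0,0],[0,0,-0.078],0.5],
    [[0,0,44.5],[0.454,0.048,-0.078],1],
    [[0,0,44.5],[0.454,0.048,-0.078],1],
    [[0,0,44.5],[0.454,0.048,-0.078],1],
    [[0,0,44.5],[0.454,0.048,-0.078],1],
    [[0,0,44.5],[0.454,0.048,-0.078],1],
    [[0,0,44.5],[0.454,0.048,-0.078],1],
    [[0,0,44.5],[0.454,0.048,-0.078],1],
    [[0,0,44.5],[0.454,0.048,-0.078],1],
    [[0,0,44.5],[0.454,0.048,-0.078],1],
    [[0,0,44.5],[0.454,0.048,-0.078],1],
    [[0,0,44.5],[0.454,0.048,-0.078],1],
    [[0,0,44.5],[0.454,0.048,-0.078],1]
  ]
}}

```text
time: 10.45
ee_pos: [0.6145, 0.2791, 0.1414]
eef_rot: [2.905, 1.196, -0.001]
wrist_force: [-0.7, 0.1, 0.7]
width: 0.0851
```

```bash
python3 -c "
from p import *
plan((.616,.279),.038,135)
b=snap('side','s1'); cv2.imwrite('pics/s1c.png',cv2.resize(b['img'][180:384,130:400],None,fx=2.9,fy=2.9))
p,s=cc(b['img'],(105,150,60),(130,255,255)); print('side',s)"
```

```text
turn [3.0000e-02 0.0000e+00 1.7976e+02] shift [0.0011 0.0011 0.1034]
turn [-0.    0.02 -0.24] shift [0.0011 0.0011 0.1034]
t 10.45 q6 2.79 p [0.6145 0.2791 0.1414] F [-0.7   0.1   0.69] w 0.08508644801256532 axes [[0.71, 0.704, -0.0], [0.704, -0.71, -0.0], [-0.0, -0.0, -1.0]]
side [224 305  28  30 656]
```

View pics/s1c.png

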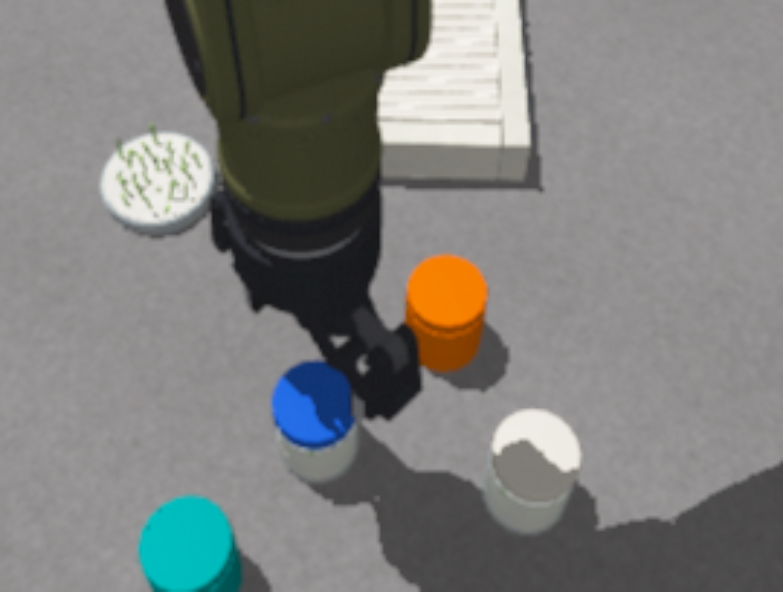

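The view shows the open fingers above the blue-capped jar, cap at (313,403). Orange (447,290), white (535,455) and teal (188,540) all stand clear of the finger line, so I descend and grip.

>>> {"method": "play_rows", "body": {
  "targets": [
    [[0,0,0],[0.001,0.001,0.04],1],
    [[0,0,0],[0.001,0.001,0.08],1],
    [[0,0,0],[0.001,0.001,0.103],1],
    [[0,0,0],[0.001,0.001,0.103],1],
    [[0,0,0],[0.001,0.001,0.103],0.5],
    [[0,0,0],[0.001,0.001,0.103],0.5],
    [[0,0,0],[0.001,0.001,0.103],0.5],
    [[0,0,0],[0.001,0.001,0.103],0.5],
    [[0,0,0],[0.001,0.001,0.103],0.4],
    [[0,0,0],[0.001,0.001,0.103],0.4]
  ],
  "grip_force": 35
}}

```text
time: 11.75
ee_pos: [0.6176, 0.2808, 0.0406]
eef_rot: [2.904, 1.198, 0.007]
wrist_force: [0.7, -1.3, 6.6]
width: 0.0548
```

>>> {"method": "play_rows", "body": {
  "targets": [
    [[0,0,0],[0,0,0],0.2],
    [[0,0,0],[0,0,0],0.2],
    [[0,0,0],[0,0,0],0.2],
    [[0,0,0],[0,0,-0.01],0.2],
    [[0,0,0],[0,0,-0.03],0.2],
    [[0,0,0],[0,0,-0.06],0.2],
    [[0,0,0],[0,0,-0.1],0.2],
    [[0,0,0],[0,0,-0.13],0.2],
    [[0,0,0],[0,0,-0.13],0.2],
    [[0,0,0],[0,0,-0.13],0.2]
  ]
}}

```text
time: 13.0
ee_pos: [0.6149, 0.2801, 0.1667]
eef_rot: [-2.904, -1.199, 0.004]
wrist_force: [0.2, -0.7, -3.7]
width: 0.0547
```

```bash
python3 -c "
from p import *
plan(deck(0,-.0707),.168,-.6)
b=snap('side','s2'); cv2.imwrite('pics/s2c.png',cv2.resize(b['img'][150:384,130:400],None,fx=2.5,fy=2.5))"
```

```text
turn [ -0.11   0.11 -44.53] shift [-0.3566  0.2829 -0.0007]
turn [1.3000e-01 1.4000e-01 1.3547e+02] shift [-0.3566  0.2829 -0.0007]
t 13.0 q6 2.79 p [0.6149 0.2801 0.1667] F [ 0.25 -0.69 -3.71] w 0.05473547745598702 axes [[0.709, 0.705, -0.002], [0.705, -0.709, -0.001], [-0.002, -0.001, -1.0]]
```

View pics/s2c.png

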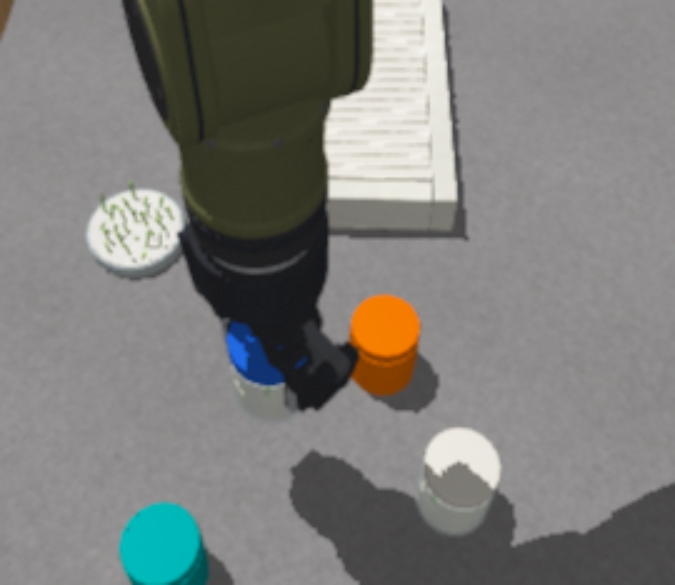

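Jar lifted upright with the cap visible at (262,350), and the neighbours are untouched. I now carry it over the bar.

>>> {"method": "play_rows", "body": {
  "targets": [
    [[0,0,0],[-0.01,0.008,-0.005],0.2],
    [[0,0,-3],[-0.03,0.024,-0.005],0.2],
    [[0,0,-6],[-0.06,0.048,-0.005],0.2],
    [[0,0,-10],[-0.09,0.071,-0.005],0.2],
    [[0,0,-14],[-0.12,0.095,-0.005],0.2],
    [[0,0,-18],[-0.15,0.119,-0.005],0.2],
    [[0,0,-22],[-0.18,0.143,-0.005],0.2],
    [[0,0,-26],[-0.21,0.167,-0.005],0.2],
    [[0,0,-30],[-0.24,0.19,-0.005],0.2],
    [[0,0,-34],[-0.27,0.214,-0.005],0.2],
    [[0,0,-38],[-0.3,0.238,-0.005],0.2],
    [[0,0,-41],[-0.325,0.258,-0.005],0.2],
    [[0,0,-43],[-0.345,0.274,-0.005],0.2],
    [[0,0,-44.5],[-0.356,0.283,-0.005],0.2],
    [[0,0,-44.5],[-0.356,0.283,-0.005],0.2],
    [[0,0,-44.5],[-0.356,0.283,-0.005],0.2]
  ],
  "grip_force": 50
}}

```text
time: 15.05
ee_pos: [0.5626, -0.171, 0.1729]
eef_rot: [-2.233, -2.208, 0.0]
wrist_force: [0.6, 0.5, -2.9]
width: 0.0545
```

```bash
python3 -c "
from p import *
plan(deck(0,-.0707),.105,-.6)
b=snap('side','s3'); cv2.imwrite('pics/s3c.png',cv2.resize(b['img'][60:250,180:350],None,fx=3.1,fy=3.1))
p,s=cc(b['img'],(105,150,60),(130,255,255)); print('side',p,s,[ray(b,*p,z) for z in(.18,.19,.2)])
for z in (.126,.196): print(proj(b,[*deck(0,-.0707),z]))"
```

```text
turn [-0.06 -0.04 -0.07] shift [-0.001  -0.0007  0.0679]
turn [-6.0000e-02  9.0000e-02  1.7993e+02] shift [-0.001  -0.0007  0.0679]
t 15.05 q6 1.29 p [ 0.5626 -0.171   0.1729] F [ 0.59  0.45 -2.94] w 0.05445666267452274 axes [[0.012, 1.0, -0.001], [1.0, -0.012, 0.001], [0.001, -0.001, -1.0]]
side [269.94528875 112.75075988] [259 104  23  18 329] [array([ 0.56  , -0.1944,  0.18  ]), array([ 0.5603, -0.1808,  0.19  ]), array([ 0.5606, -0.1671,  0.2   ])]
[268.6 135.8]
[269.4 112.9]
```

View pics/s3c.png

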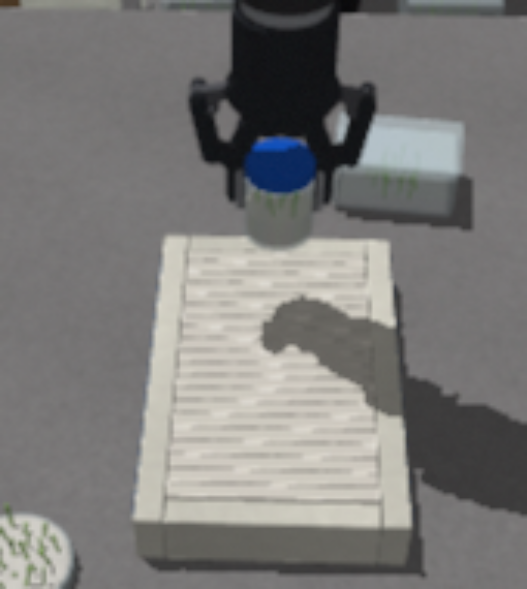

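The jar hangs upright with its cap at (280,165), over the far part of the panel. I lower it until the force shows contact.

>>> {"method": "play_rows", "body": {
  "targets": [
    [[0,0,0],[-0.001,-0.001,0.02],0.2],
    [[0,0,0],[-0.001,-0.001,0.045],0.2],
    [[0,0,0],[-0.001,-0.001,0.065],0.2],
    [[0,0,0],[-0.001,-0.001,0.075],0.2],
    [[0,0,0],[-0.001,-0.001,0.077],0.2],
    [[0,0,0],[-0.001,-0.001,0.077],0.2],
    [[0,0,0],[-0.001,-0.001,0.077],0.2]
  ]
}}

```text
time: 15.98
ee_pos: [0.5629, -0.1725, 0.0972]
eef_rot: [2.233, 2.208, 0.001]
wrist_force: [-0.3, -1.1, -3.4]
width: 0.0547
```

>>> {"method": "play_rows", "body": {
  "targets": [
    [[0,0,0],[0,0,0.001],0.2],
    [[0,0,0],[0,0,0.002],0.2],
    [[0,0,0],[0,0,0.002],0.2],
    [[0,0,0],[0,0,0.002],0.2]
  ]
}}

```text
time: 16.48
ee_pos: [0.5621, -0.1723, 0.0943]
eef_rot: [-2.234, -2.209, 0.0]
wrist_force: [-1.2, 0.3, -2.7]
width: 0.0546
```

>>> {"method": "play_rows", "body": {
  "targets": [
    [[0,0,0],[0,0,0.001],0.2],
    [[0,0,0],[0,0,0.002],0.2],
    [[0,0,0],[0,0,0.002],0.2],
    [[0,0,0],[0,0,0.002],0.2]
  ]
}}

```text
time: 16.98
ee_pos: [0.5622, -0.1723, 0.0923]
eef_rot: [-2.234, -2.209, 0.0]
wrist_force: [0.1, 1.0, -2.4]
width: 0.0544
```

>>> {"method": "play_rows", "body": {
  "targets": [
    [[0,0,0],[0,0,0.001],0.2],
    [[0,0,0],[0,0,0.001],0.2],
    [[0,0,0],[0,0,0.001],0.2]
  ]
}}

```text
time: 17.35
ee_pos: [0.5622, -0.1723, 0.0913]
eef_rot: [2.234, 2.209, 0.0]
wrist_force: [-0.2, 0.1, -3.7]
width: 0.0544
```

>>> {"method": "play_rows", "body": {
  "targets": [
    [[0,0,0],[0,0,0.001],0.2],
    [[0,0,0],[0,0,0.001],0.2],
    [[0,0,0],[0,0,0.001],0.2]
  ]
}}

```text
time: 17.73
ee_pos: [0.5623, -0.1723, 0.0904]
eef_rot: [2.234, 2.209, 0.0]
wrist_force: [-0.1, -0.8, -2.5]
width: 0.0547
```

>>> {"method": "play_rows", "body": {
  "targets": [
    [[0,0,0],[0,0,0.001],0.2],
    [[0,0,0],[0,0,0.001],0.2],
    [[0,0,0],[0,0,0.001],0.2]
  ]
}}

```text
time: 18.1
ee_pos: [0.5623, -0.1724, 0.0897]
eef_rot: [2.233, 2.209, 0.0]
wrist_force: [-1.9, 1.2, 2.4]
width: 0.0548
```

>>> {"method": "play_rows", "body": {
  "targets": [
    [[0,0,0],[0,0,0.001],0.2],
    [[0,0,0],[0,0,0.001],0.2],
    [[0,0,0],[0,0,0.001],0.2]
  ]
}}

```text
time: 18.48
ee_pos: [0.5623, -0.1724, 0.0891]
eef_rot: [2.233, 2.208, 0.0]
wrist_force: [-2.0, -0.7, 4.7]
width: 0.0544
```

>>> {"method": "play_rows", "body": {
  "targets": [
    [[0,0,0],[0,0,-0.001],0.3],
    [[0,0,0],[0,0,-0.001],0.7],
    [[0,0,0],[0,0,-0.001],0.95],
    [[0,0,0],[0,0,-0.001],0.95],
    [[0,0,0],[0,0,-0.001],0.95],
    [[0,0,0],[0,0,-0.001],0.95],
    [[0,0,0],[0,0,-0.001],0.95]
  ],
  "grip_force": 20
}}

```text
time: 19.35
ee_pos: [0.5622, -0.1723, 0.0893]
eef_rot: [2.234, 2.209, -0.0]
wrist_force: [0.3, 0.1, -0.4]
width: 0.0811
```

>>> {"method": "play_rows", "body": {
  "targets": [
    [[0,0,0],[0,0,-0.02],0.95],
    [[0,0,0],[0,0,-0.05],0.95],
    [[0,0,0],[0,0,-0.09],0.95],
    [[0,0,0],[0,0,-0.14],0.95],
    [[0,0,0],[-0.05,0,-0.17],0.95],
    [[0,0,0],[-0.05,-0.05,-0.18],0.95],
    [[0,0,0],[-0.05,-0.11,-0.18],0.95],
    [[0,0,0],[-0.05,-0.17,-0.18],0.95],
    [[0,0,0],[-0.05,-0.23,-0.18],0.95],
    [[0,0,0],[-0.05,-0.23,-0.18],0.95],
    [[0,0,0],[-0.05,-0.23,-0.18],0.95]
  ]
}}

```text
time: 20.72
ee_pos: [0.3322, -0.2201, 0.2698]
eef_rot: [2.233, 2.207, 0.001]
wrist_force: [-0.0, 0.3, 0.1]
width: 0.0812
```

```bash
python3 -c "
from p import *
a=snap('top','t4');b=snap('side','s4')
for c in(a,b):
    p,s=cc(c['img'],(105,150,60),(130,255,255)); print(p,s,ray(c,*p,.119),'exp',proj(c,[*deck(0,-.0707),.119]))
x=cv2.resize(b['img'][60:260,170:340],(510,600));y=cv2.resize(a['img'][150:260,210:365],(423,300))
cv2.imwrite('pics/f4.png',cv2.resize(np.hstack([x,np.vstack([y,y*0])]),(800,514)))
print(env.read_state()['time'])"
```

```text
[319.79210526 198.6       ] [309 188  23  22 380] [ 0.5616 -0.1717  0.119 ] exp [319.9 198.5]
[269.03597122 139.28776978] [259 131  21  17 278] [ 0.5605 -0.167   0.119 ] exp [268.5 138. ]
20.825
```

View pics/f4.png

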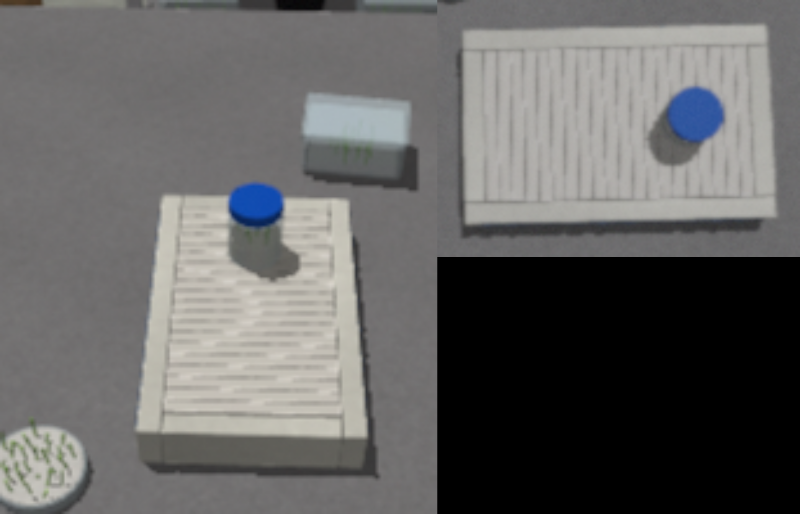

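The jar stands upright on the panel, with its cap at (256,205) in the side view and (695,115) in the top view. Both are within about 1 to 2 px of the prediction for a level jar over the bar. The arm is clear, so I hand in.

```bash
python3 -c "
from p import *
for c in(cv2.imread('pics/s4.png'),cv2.imread('pics/s0.png')):
    print([cc(c,lo,hi)[0].round(1) for lo,hi in(((5,180,80),(15,255,255)),((80,150,50),(98,255,255)))])
a=env.read_camera('side');p,s=cc(a['img'],(105,150,60),(130,255,255));print(p)
print(env.close_job())"
```

```text
[array([282.9, 287.4]), array([195. , 368.7])]
[array([282.9, 287.4]), array([195. , 368.7])]
[269.03597122 139.28776978]
the job is handed in; nothing more can be done
None
```

The blue-capped jar is standing upright on the panel over the crossbar, released, and the job is handed in at about 21 s of the 72 s allowed.

- **Finding the bar:** I pressed at eight places along the panel. It gave 6–12 N at y = -0.196 to -0.149 and only about 1–1.6 N at -0.204, -0.143 and -0.130. That puts the bar under two firm slats centred at y ≈ -0.172, about 71 mm from the middle towards -y. I did not probe the +y half, since only one bar was stated. The highest reading on the panel was about 12 N.
- **Placing the jar:** I gripped it at the glass, carried it upright, lowered it to contact in 1–2 mm steps with at most about 8 N on the panel, and let go.
- **Last checks:** The top camera puts the cap at (0.5616, -0.1717), within 0.5 mm of the target. The side camera reads about 5 mm off in y, and 3 mm of that was already there in its view of the jar before I moved it. The jar's image did not move between the last two pictures.
- **Bystanders:** The orange and turquoise look-alikes have not moved. The dish and box look unmoved in the final picture. I did not re-measure the white-capped jar, but nothing went near it after the last picture that showed it in place.

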